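# Load the carver's bench clamp and wind it to a firm feel

### The job

Take the square rosette block from the bench and stand it flat, rosette up, on the bed of the bench clamp between the jaw and the sprung stop, and let go of it. Then wind the hand wheel clockwise by its upright handle until it feels firm, about 14 N of push at the handle instead of the 2 N it takes running free (never over 20 N, that bruises the wood), and let go, leaving the block clamped. Leave the bun foot, mallet and chisel as they lie.

Things in the scene. Friction and masses are not known exactly. Their poses are not given: they have to be found in the camera images.
- block_mid (a point): centre of the loose rosette block: a pale wooden block 56 x 56 mm in plan and 50 mm tall (about 0.12 kg) with a small carved flower in low relief on its top (up to 6 mm proud). Its x and y axes are square to its sides, z is up. It stands on the bench, centre 25 mm up. In either of two neighbouring places, the other being taken by the bun foot.
- slot (a point): point on the clamp's flat bed (surface 25 mm above the bench) where the middle of the block's underside should be set. Axes are the clamp's: y runs along the bed from wheel to jaw to stop, x across it, z up. Along y the opening is 67 to 81 mm, at least 33 mm to either side of this point; across x it is open. Jaw and pad are 70 mm wide across x and 37 mm high above the bed.
- jaw_face (a point): middle of the jaw's gripping face, which looks along the clamp's +y. The jaw moves along +y by 4 mm per radian of clockwise wheel turn (25 mm a turn): it slides the block along the bed to the stop, then presses it on the sprung pad.
- jaw: the sliding steel jaw, 70 x 22 x 37 mm; its origin is at the foot of its gripping face, on the bed
- block: the rosette block; its origin is the centre of its underside
- clamp: fixed green bed, 110 x 360 x 25 mm, with a gearbox (72 x 70 mm, 85 mm high) under the wheel; origin on the bench, axes as for slot. The end stop, 74 x 30 mm and 44 mm high with a stud on top, carries a steel pad on a stiff spring. The stop's setting along the bed varies by 8 mm and is not measured: where the clamp gets firm must be felt.
- wheel_centre (a point): centre of the level, dark three-spoked hand wheel, 104 mm above the bench, rim radius 55 mm, rim bar 12 mm thick. It turns about the vertical, clockwise from above to tighten; at least 1.4 turns are available. Friction holds it where it is left.
- handle_mid (a point): middle of the upright wooden handle on the rim: a grip 18 mm across, 47 mm tall, 55 mm from the wheel's axis, its middle 28 mm above the rim's. It spins freely on its own axis, so it can be held from above and carried round without turning the hand.
- wheel: the hand wheel; origin at wheel_centre; its x axis points to the handle. Push along the rim at the handle while turning slowly: about 2 N running free or sliding the loose block; once the block bears on the sprung pad it rises about 13 N per radian. Right: 14 N (jaw presses about 55 N). Slack under 10 N, too tight over 19 N. At a stop, friction lets the push relax: feel it in motion.
- bun_foot: bystander: loose turned wooden bun foot, round, 60 mm across and 46 mm tall; origin at the centre of its underside
- mallet: bystander: wooden mallet lying on the bench, head 65 x 110 x 60 mm, handle 200 mm towards its -x; origin under its head
- chisel: bystander: chisel lying beyond the clamp, 220 mm long, handle towards its -x; origin at the ferrule, on the bench

How it is judged:
By the outcome, as a careful person would: the job done as asked, in the order asked, and still so for the second after the job is handed in, with the robot touching nothing.
It also fails if it takes over 72 s, if anything falls off the work surface, if the arm or the gripper's body presses on something with over 40 N, if the wrist force passes 120 N, or if a joint passes its speed limit or range.

### The arm

A 6-joint arm with a two-finger parallel gripper is mounted at the origin on the work surface. World frame = base frame: x ahead of the robot, y to its left, z up, the work surface at z = 0. Lengths are in m, angles in degrees, forces in N, time in s.
With the tool pointing down it reaches from about 0.4 to 0.825 m from the base axis. Payload 7 kg.
Tool frame: the origin (TCP) lies at the centre of the arm's flange, where the gripper is bolted on; the fingertips stand 178 mm ahead of it and the grasp point (between the pads) lies 159 mm ahead of it (tip_reach is the distance from the TCP to the fingertips, in m); z points along the fingers, y is the line along which they close (so a half turn about z gives the same grasp; the last joint's range is limited). The gripper opens to 88 mm and grips with 3 to 60 N. Pads are 19 mm wide; open, the fingers measure 130 mm over their backs; the gripper's body (78 mm by 193 mm) begins 47 mm behind the grasp point.
Start: joints at [-57.863, 20.546, 0.682, 0, -70.136, -16.507], TCP at [0.182, -0.65, 0.405] pointing down, gripper open.
Joint ranges: [-176.03, 176.03], [-82.01, 121.73], [-58.28, 71.71], [-173.87, 95.51], [-174.79, -0.11], [-173.66, 173.66]. Speed limits (degrees/s): [136.94, 136.94, 172.46, 180, 180, 180].

### API

Orientations are given as [roll, pitch, yaw] about the fixed x, y, z axes, in that order (R = Rz(yaw) Ry(pitch) Rx(roll)).
In Python, from plant import * gives the robot as it stands.
- The arm moves only by the shell command python3 -m handwheel 'ROWS'. ROWS is JSON, a list of rows, each a list of 7 numbers: the opening, from -1 (shut) to 1 (fully open), then the shift along the tool's x, y, z as a fraction of full scale, then the turn, a rotation vector about the tool's x, y, z as a fraction of full scale. A call has 1 to 5 rows; each row shifts and turns the commanded pose from where the row before left it, along the tool's axes as they then stand; what a row does not reach is not made up. Full scale, the value 1, is 0.025 m for a shift and 6 degrees for a turn. A row lasts 1/8 s, in which the tool goes at most 62.5 mm and 10.7 degrees, less where a joint would pass 70% of its speed; a pose out of reach is approached as far as the arm can. A call with a number of a shift or a turn outside -1 to 1 is refused whole. A call with a gripper value outside its range is refused whole. The fingers move at their own pace and stop on an object; the grip force is fixed at half the most. Time passes only in rows, so rows that do not move let the fingers close. It gives the time, the measured TCP pose, the force, the opening and the grip force at its end, in the units of the state.
- get_obs(): the state, without advancing time (a new reading comes with each control period).
- snapshot(name): name is "scene" or "top" or "wrist"; returns a dict with "color" (384x512x3 uint8, red, green, blue), "fx", "fy", "cx", "cy" (pixels), "R" (3x3) and "t" (3): a world point X has camera coordinates R X + t; the wrist camera has in their place "tool_from_camera" (4x4, takes a point from camera to tool coordinates, whose origin is the TCP and whose axes are the flange's). Camera axes: x right, y down, z forward; pixel columns grow to the right and rows downward; lengths in m; the calibration is good to about 2 mm. A picture is of the moment at which its call begins: read the wrist's pose just before it. There is no depth.
- close_job(): hands the job in; it is judged then, once.
The state is a dict: "clock": time; "joint_pos": joint angles; "qvel": joint speeds; "tau": joint torques, N m; "tool_pos": TCP position; "orientation": TCP orientation; "force": force on the tool from outside, world axes, zero at the start; "moment": the same for the moment, N m; "opening": finger opening in m; "gripper_force": force on a finger pad.
Only numpy, scipy, OpenCV 4.12 (cv2) and the standard library are available. Lean on these libraries where they do the work, as an engineer would, in place of code of your own. Each camera call takes 0.05 s, during which the arm holds its last target. There are 200 camera calls.

## Working session

There is one attempt and no reset: what is moved stays moved. The work goes in short steps, Python scripts to look and compute and a shell command to move; the robot and the scene stay as the last step left them, time stands still between calls to the robot, and variables do not carry over. Pictures are saved under pics/ and viewed, at most 10 in all, crops included, and the job is handed in when it is done.

```bash
ls; mkdir -p pics; python3 - <<'E'
from plant import *
import cv2,numpy as np,pickle
o=get_obs();print(o)
ims=[]
for n in("scene","top","wrist"):
    s=snapshot(n);pickle.dump(s,open(f'pics/{n}0.pkl','wb'));cv2.imwrite(f'pics/{n}0.png',s['color'][:,:,::-1]);print(n,{k:np.round(v,3).tolist() for k,v in s.items() if k!='color'})
E
```

```text
pics
{'clock': 0.0, 'joint_pos': array([-5.78614697e+01,  2.05913969e+01,  6.33967778e-01, -2.09056337e-02,
       -7.01347436e+01, -1.65064239e+01]), 'qvel': array([ 0.06343504, -0.01271907,  0.02175916,  0.05271689,  0.01438313,
       -0.0266145 ]), 'tau': array([-1.63360477e-03, -5.82714951e+01,  2.93061233e+01,  6.99728251e+00,
        6.99762837e-03, -2.05653159e-04]), 'tool_pos': array([ 0.18183051, -0.64984902,  0.40372187]), 'orientation': array([ 1.79906042e+02, -7.34836097e-03, -1.64375007e+02]), 'force': array([ 0.00260103, -0.6460126 ,  0.72271071]), 'moment': array([-0.03069629,  0.00019985, -0.05321816]), 'gripper_force': 0.0, 'opening': 0.08755998582540608}
scene {'fx': 453.96, 'fy': 453.96, 'cx': 254.206, 'cy': 198.236, 'R': [[-0.834, 0.551, 0.002], [0.418, 0.635, -0.65], [-0.359, -0.541, -0.76]], 't': [0.491, -0.225, 1.666]}
top {'fx': 471.265, 'fy': 471.265, 'cx': 254.806, 'cy': 195.458, 'R': [[0.022, -1.0, -0.005], [-0.994, -0.021, -0.108], [0.108, 0.007, -0.994]], 't': [0.035, 0.628, 1.52]}
wrist {'fx': 341.894, 'fy': 341.894, 'cx': 254.618, 'cy': 191.542, 'tool_from_camera': [[0.002, -0.955, -0.297, 0.081], [1.0, 0.001, 0.001, 0.0], [-0.001, -0.297, 0.955, 0.019], [0.0, 0.0, 0.0, 1.0]]}
```

View pics/top0.png

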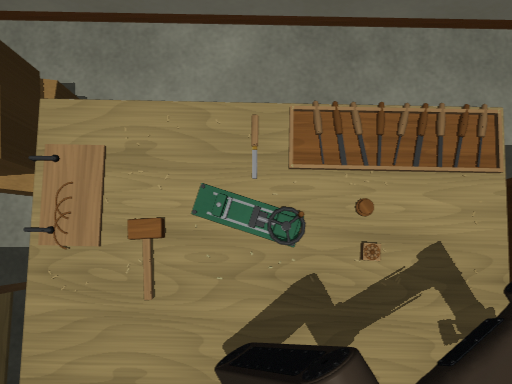

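View pics/scene0.png

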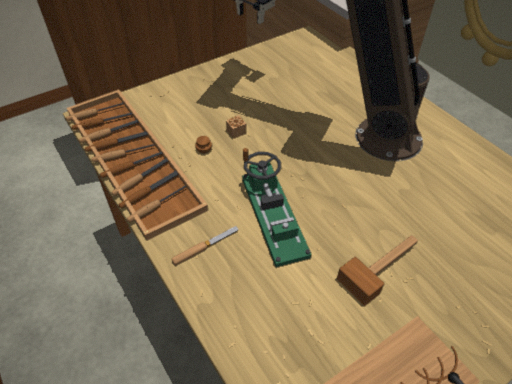

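Top view: block at (372,252), bun foot (365,207), wheel (286,225) with its handle near (302,213), and the clamp running up-left to (200,200). Scene view: block (236,125), handle top (245,150), wheel (263,165).

```bash
cat > h.py <<'E'
from plant import *
import cv2,numpy as np,pickle
from scipy.spatial.transform import Rotation as Ro
def ray(s,u,v):
    d=np.array([(u-s['cx'])/s['fx'],(v-s['cy'])/s['fy'],1.])
    if 'R' in s:
        R=np.array(s['R']);return -R.T@np.array(s['t']),R.T@d
    T=s['W']@np.array(s['tool_from_camera']);return T[:3,3],T[:3,:3]@d
def plane(s,u,v,z):
    c,d=ray(s,u,v);return c+d*(z-c[2])/d[2]
def tri(*obs):
    A=np.zeros((3,3));b=np.zeros(3)
    for s,u,v in obs:
        c,d=ray(s,u,v);d=d/np.linalg.norm(d);P=np.eye(3)-np.outer(d,d);A+=P;b+=P@c
    return np.linalg.solve(A,b)
def proj(s,X):
    if 'R' in s: p=np.array(s['R'])@X+s['t']
    else: p=(np.linalg.inv(s['W']@np.array(s['tool_from_camera']))@np.r_[X,1])[:3]
    return s['cx']+s['fx']*p[0]/p[2],s['cy']+s['fy']*p[1]/p[2]
def W(o):
    M=np.eye(4);M[:3,:3]=Ro.from_euler('xyz',o['orientation'],degrees=True).as_matrix();M[:3,3]=o['tool_pos'];return M
def shot(name,tag):
    o=get_obs();s=snapshot(name)
    if name=='wrist': s['W']=W(o)
    pickle.dump(s,open(f'pics/{tag}.pkl','wb'));cv2.imwrite(f'pics/{tag}.png',s['color'][:,:,::-1]);return s
def load(t): return pickle.load(open(f'pics/{t}.pkl','rb'))
def to(X,yaw=None):
    """shift (tool axes, full-scale units) to bring TCP to X, and turn units about tool z"""
    o=get_obs();M=W(o);print('shift',np.round(M[:3,:3].T@(np.array(X)-M[:3,3])/.025,2),end=' ')
    if yaw is not None:
        r=(M[:3,:3].T@Ro.from_euler('xyz',[180,0,yaw],degrees=True).as_matrix());print('turn',np.round(Ro.from_matrix(r).as_rotvec(degrees=True)/6,2),end='')
    print()
E
python3 - <<'E'
from h import *
t,s=load('top0'),load('scene0')
for n,a,b in(("block",(372,251),(236,125)),("bun",(365,207),(204,143)),("wheel",(286,225.5),(263,165)),("handletop",(302,213),(245,151))):
    print(n,tri((t,*a),(s,*b)).round(3))
print(plane(t,372,252,.05),plane(t,286,225.5,.104))
a=cv2.resize(t['color'][175:275,190:390],None,fx=4,fy=4,interpolation=2)
cv2.imwrite('pics/c1.png',a[:,:,::-1])
M=W(get_obs());print(M.round(3))
to([.5,-.35,.38],-164)
E
```

```text
block [ 0.451 -0.336  0.028]
bun [ 0.595 -0.315  0.028]
wheel [ 0.525 -0.051  0.102]
handletop [ 0.562 -0.096  0.146]
[ 0.44996733 -0.33306269  0.05      ] [ 0.52674491 -0.05193932  0.104     ]
[[-0.963 -0.269 -0.001  0.182]
 [-0.269  0.963  0.001 -0.65 ]
 [ 0.     0.001 -1.     0.404]
 [ 0.     0.     0.     1.   ]]
shift [-15.49   8.12   0.96] turn [ 0.01 -0.   -0.06]
```

View pics/c1.png

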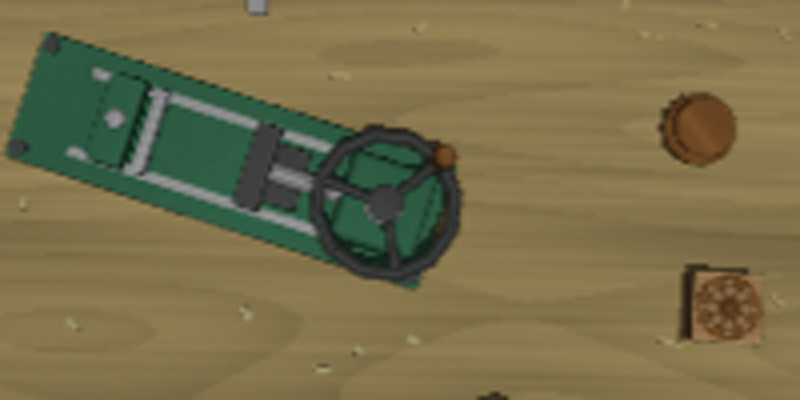

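Crop ×4 from (190,175): block top face spans (692–764, 268–345), nearly square to the world and rosette up. Wheel hub is at (385,203), handle at (445,155), jaw at (258,165) with its face at about x=250, and pad at (148,130).

```bash
python3 - <<'E'
from h import *
t=load('top0')
h=cv2.cvtColor(t['color'],cv2.COLOR_RGB2HSV)
m=cv2.inRange(h,(60,90,30),(90,255,160));c=max(cv2.findContours(m,0,1)[0],key=cv2.contourArea)
r=cv2.minAreaRect(c);print(r)
B=np.array([plane(t,u,v,.025)[:2] for u,v in cv2.boxPoints(r)]);print(B.round(3), np.degrees(np.arctan2(*(np.roll(B,-1,0)-B).T[::-1])))
P=lambda x,y,z:plane(t,190+x/4,175+y/4,z).round(4)
print('jaw top face mid',P(247,162,.062),'pad',P(162,135,.062),'wheel',P(385,203,.104),'handle',P(445,155,.155))
to([.45,-.315,.37],-90)
E
```

```text
((237.15200805664062, 211.1979522705078), (85.969970703125, 32.67578887939453), 17.969139099121094)
[[ 0.563  0.257]
 [ 0.668  0.227]
 [ 0.585 -0.046]
 [ 0.482 -0.015]] [ -15.95330584 -106.84005124  162.97935548   73.31063509]
jaw top face mid [0.5585 0.0563 0.062 ] pad [0.5789 0.1254 0.062 ] wheel [ 0.526  -0.0527  0.104 ] handle [ 0.5609 -0.0945  0.155 ]
shift [-13.94  10.01   1.37] turn [ 1.00e-02  1.00e-02 -1.24e+01]
```

```bash
R='[1,-1,0.715,0.1,0,0,0]'; python3 -m handwheel '[[1,-1,0.715,0.1,0,0,0],[1,-1,0.715,0.1,0,0,0],[1,-1,0.715,0.1,0,0,0],[1,-1,0.715,0.1,0,0,0],[1,-1,0.715,0.1,0,0,0]]'
python3 -m handwheel '[[1,-1,0.715,0.1,0,0,0],[1,-1,0.715,0.1,0,0,0],[1,-1,0.715,0.1,0,0,0],[1,-1,0.715,0.1,0,0,0],[1,-1,0.715,0.1,0,0,0]]'
python3 -m handwheel '[[1,-1,0.715,0.1,0,0,0],[1,-1,0.715,0.1,0,0,0],[1,-1,0.715,0.1,0,0,0],[1,-0.95,0.715,0.1,0,0,-0.4],[1,0,0,0,0,0,-1]]'
python3 -m handwheel '[[1,0,0,0,0,0,-1],[1,0,0,0,0,0,-1],[1,0,0,0,0,0,-1],[1,0,0,0,0,0,-1],[1,0,0,0,0,0,-1]]'
python3 -m handwheel '[[1,0,0,0,0,0,-1],[1,0,0,0,0,0,-1],[1,0,0,0,0,0,-1],[1,0,0,0,0,0,-1],[1,0,0,0,0,0,-1]]'
python3 -m handwheel '[[1,0,0,0,0,0,-1],[1,0,0,0,0,0,0]]'
python3 - <<'E'
from h import *
o=get_obs();print(o['clock'],o['tool_pos'],o['orientation'])
shot('wrist','w1')
E
```

```text
clock: 0.78
tool_pos: [0.2786, -0.5294, 0.3918]
orientation: [180.0, -0.0, -164.4]
force: [0.7, -0.5, 0.8]
opening: 0.0876
gripper_force: 0.0
clock: 1.4
tool_pos: [0.3749, -0.4096, 0.3794]
orientation: [180.0, -0.0, -164.4]
force: [-0.1, 0.0, -0.1]
opening: 0.0876
gripper_force: 0.0
clock: 2.02
tool_pos: [0.4512, -0.3137, 0.3693]
orientation: [180.0, -0.0, -155.7]
force: [-0.5, -1.0, 0.4]
opening: 0.0878
gripper_force: 0.0
clock: 2.65
tool_pos: [0.4502, -0.315, 0.3694]
orientation: [180.0, -0.0, -125.8]
force: [0.2, -0.1, -0.2]
opening: 0.0873
gripper_force: 0.0
clock: 3.28
tool_pos: [0.4501, -0.315, 0.3694]
orientation: [180.0, 0.0, -95.8]
force: [-0.4, 0.1, -0.3]
opening: 0.0875
gripper_force: 0.0
clock: 3.52
tool_pos: [0.4502, -0.315, 0.3695]
orientation: [180.0, 0.0, -90.0]
force: [0.1, -0.2, -0.1]
opening: 0.0873
gripper_force: 0.0
3.525 [ 0.45017026 -0.31503766  0.36948041] [ 1.79980198e+02  1.02569794e-02 -9.00139006e+01]
```

View pics/w1.png

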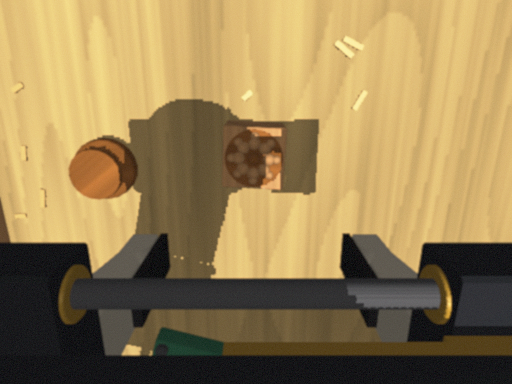

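Wrist view: block top face spans about (226–284, 127–190), square to the image, with the shadow of the gripper across it. The bun foot at (102,168) is well clear.

```bash
python3 - <<'E'
from h import *
w,t,s=load('w1'),load('top0'),load('scene0')
for p in((226,127),(284,127),(284,190),(226,190),(255,158)): print(p,plane(w,*p,.05).round(4))
print(tri((w,255,158),(t,372,251.5)).round(4), tri((w,255,158),(t,372,251.5),(s,236,125)).round(4))
a=w['color'][100:210,200:340]; a=cv2.convertScaleAbs(a,alpha=1.8)
b=t['color'][238:264,358:386]
a=cv2.resize(a,None,fx=4,fy=4,interpolation=2);b=cv2.resize(b,(240,223),interpolation=2)
o=np.zeros((440,800,3),np.uint8);o[:,:560]=a;o[:223,560:]=b;cv2.imwrite('pics/c2.png',o[:,:,::-1])
E
```

```text
(226, 127) [ 0.4741 -0.3608  0.05  ]
(284, 127) [ 0.4238 -0.3609  0.05  ]
(284, 190) [ 0.4222 -0.3037  0.05  ]
(226, 190) [ 0.4755 -0.3036  0.05  ]
(255, 158) [ 0.4489 -0.3335  0.05  ]
[ 0.4502 -0.3333  0.049 ] [ 0.4502 -0.3327  0.0324]
```

View pics/c2.png

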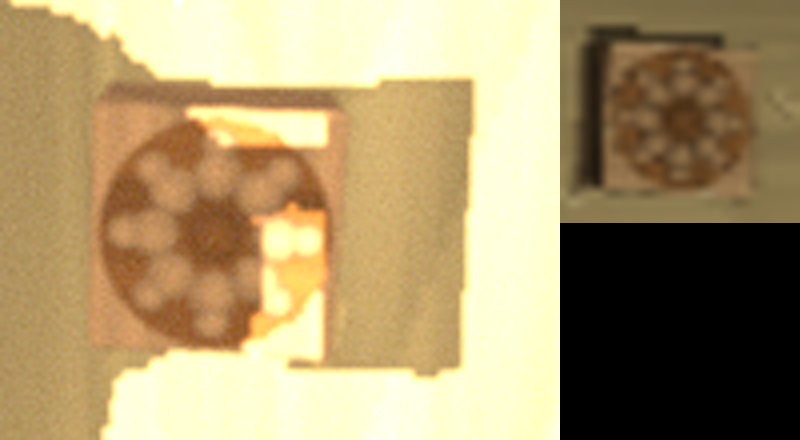

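Close crop: top face corners in the full image are about (224,125), (282,127), (282,190), (222,186), so the centre is (252.7,157.3) and the yaw about −2°. The height triangulates to 0.049.

```bash
python3 - <<'E'
from h import *
print(plane(load('w1'),252.7,157.3,.05)); to([.4507,-.3338,.189],-92)
E
```

```text
[ 0.45093492 -0.33414267  0.05      ]
shift [ 0.75 -0.02  7.22] turn [0.   0.   0.32]
```

```bash
python3 -m handwheel '[[1,0.75,-0.02,0.2,0,0,0.32],[1,0,0,1,0,0,0],[1,0,0,1,0,0,0],[1,0,0,1,0,0,0],[1,0,0,1,0,0,0]]'
python3 -m handwheel '[[1,0,0,1,0,0,0],[1,0,0,1,0,0,0],[1,0,0,0.7,0,0,0],[1,0,0,0.32,0,0,0],[1,0,0,0,0,0,0]]'
python3 -m handwheel '[[-1,0,0,0,0,0,0],[-1,0,0,0,0,0,0],[-1,0,0,0,0,0,0],[-1,0,0,0,0,0,0],[-1,0,0,0,0,0,0]]'
python3 -m handwheel '[[-1,0,0,0,0,0,0],[-1,0,0,0,0,0,0]]'
```

```text
clock: 4.2
tool_pos: [0.4507, -0.3346, 0.2635]
orientation: [180.0, -0.0, -92.1]
force: [-0.0, -0.0, -0.1]
opening: 0.0878
gripper_force: 0.0
clock: 4.82
tool_pos: [0.4507, -0.3342, 0.1887]
orientation: [179.9, 0.0, -92.0]
force: [0.6, 0.1, -0.6]
opening: 0.0875
gripper_force: 0.0
clock: 5.45
tool_pos: [0.4509, -0.3338, 0.1895]
orientation: [-180.0, -0.0, -91.9]
force: [-0.9, -0.0, 3.3]
opening: 0.0561
gripper_force: 29.9
clock: 5.7
tool_pos: [0.4509, -0.3338, 0.1895]
orientation: [-180.0, -0.0, -91.9]
force: [-0.7, 1.8, 5.4]
opening: 0.0559
gripper_force: 29.9
```

```bash
python3 -m handwheel '[[-1,0,0,-0.4,0,0,0],[-1,0,0,-1,0,0,0],[-1,0,0,-1,0,0,0],[-1,0,0,-1,0,0,0],[-1,0,0,-1,0,0,0]]'
python3 -m handwheel '[[-1,0,0,-1,0,0,0.5],[-1,0,0,-1,0,0,0.7],[-1,0,0,-1,0,0,0.7],[-1,0,0,-0.6,0,0,0.57],[-1,0,0,0,0,0,0]]'
python3 - <<'E'
from h import *
print(get_obs()['opening']);to([.593,.173,.39],-106.7)
E
```

```text
clock: 6.32
tool_pos: [0.4505, -0.3337, 0.3002]
orientation: [180.0, 0.0, -91.9]
force: [-0.1, -0.2, -1.4]
opening: 0.0561
gripper_force: 29.9
clock: 6.95
tool_pos: [0.4508, -0.3338, 0.3904]
orientation: [-179.9, 0.0, -106.7]
force: [-0.7, 0.5, -1.9]
opening: 0.0555
gripper_force: 29.9
0.05554555850911703
shift [-2.105e+01  3.700e-01  2.000e-02] turn [-0.02  0.    0.  ]
```

```bash
python3 -m handwheel '[[-1,-0.4,0,0,0,0,0],[-1,-0.8,0,0,0,0,0],[-1,-1,0,0,0,0,0],[-1,-1,0.1,0,0,0,0],[-1,-1,0.1,0,0,0,0]]'
python3 -m handwheel '[[-1,-1,0.1,0,0,0,0],[-1,-1,0.1,0,0,0,0],[-1,-1,0,0,0,0,0],[-1,-1,0,0,0,0,0],[-1,-1,0,0,0,0,0]]'
python3 -m handwheel '[[-1,-1,0,0,0,0,0],[-1,-1,0,0,0,0,0],[-1,-1,0,0,0,0,0],[-1,-1,0,0,0,0,0],[-1,-1,0,0,0,0,0]]'
python3 -m handwheel '[[-1,-1,0,0,0,0,0],[-1,-1,0,0,0,0,0],[-1,-1,0,0,0,0,0],[-1,-1,0,0,0,0,0],[-1,-1,0,0,0,0,0]]'
python3 -m handwheel '[[-1,-1,0,0,0,0,0],[-1,-0.5,0,0,0,0,0],[-1,-0.3,0,0,0,0,0],[-1,0,0,0,0,0,0]]'
python3 - <<'E'
from h import *
s=shot('wrist','w2');print(s['W'].round(4));t=load('top0')
for n,X in(('jaw',(.5585,.0563,.062)),('pad',(.5789,.1254,.062)),('wheel',(.526,-.053,.104)),('handle',(.561,-.0945,.155))): print(n,np.round(proj(s,np.array(X))))
E
```

```text
clock: 7.58
tool_pos: [0.4761, -0.2304, 0.388]
orientation: [179.9, -0.0, -106.7]
force: [0.0, 0.4, -1.7]
opening: 0.0557
gripper_force: 29.9
clock: 8.2
tool_pos: [0.5071, -0.1093, 0.3881]
orientation: [179.9, -0.0, -106.6]
force: [0.0, -0.2, -1.7]
opening: 0.0559
gripper_force: 29.9
clock: 8.82
tool_pos: [0.543, 0.0104, 0.388]
orientation: [179.9, -0.1, -106.6]
force: [0.3, 0.1, -1.6]
opening: 0.056
gripper_force: 29.9
clock: 9.45
tool_pos: [0.5796, 0.1304, 0.3891]
orientation: [180.0, -0.0, -106.7]
force: [-0.1, 0.1, -1.4]
opening: 0.0559
gripper_force: 29.9
clock: 9.95
tool_pos: [0.5922, 0.172, 0.389]
orientation: [180.0, -0.0, -106.7]
force: [-0.3, -0.1, -1.5]
opening: 0.0561
gripper_force: 29.9
[[-2.874e-01 -9.578e-01 -3.000e-04  5.922e-01]
 [-9.578e-01  2.874e-01 -2.000e-04  1.720e-01]
 [ 3.000e-04  3.000e-04 -1.000e+00  3.890e-01]
 [ 0.000e+00  0.000e+00  0.000e+00  1.000e+00]]
jaw [252.  35.]
pad [253. 123.]
wheel [ 252. -179.]
handle [ 147. -351.]
```

View pics/w2.png

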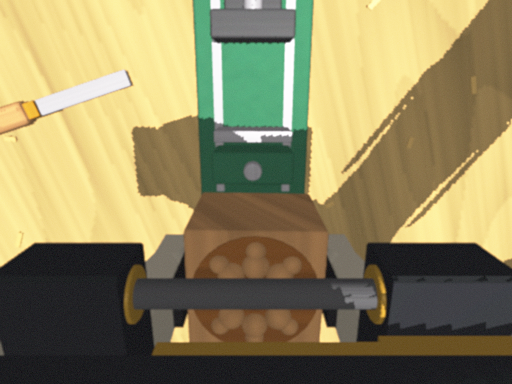

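Wrist view over the clamp: jaw top edge at row ~38 (columns 211–296), pad at rows ~128–143 (columns 215–291), rails symmetric about column ~253. The clamp's axis is aligned with the image, and the block is held square at bottom.

```bash
python3 - <<'E'
from h import *
s=load('w2');t=load('top0')
for p,z in(((253,38),.062),((253,42),.025),((253,128),.025),((253,128),.062),((253,143),.062),((198,60),.025),((309,60),.025),((203,190),.025),((304,190),.025)): print(p,z,plane(s,*p,z).round(4))
a=s['color'][0:200,185:325];a=cv2.resize(cv2.convertScaleAbs(a,alpha=1.3),None,fx=3,fy=3,interpolation=2)
cv2.imwrite('pics/c3.png',a[:,:,::-1])
E
```

```text
(253, 38) 0.062 [0.5588 0.0587 0.062 ]
(253, 42) 0.025 [0.5586 0.0576 0.025 ]
(253, 128) 0.025 [0.5813 0.1334 0.025 ]
(253, 128) 0.062 [0.5799 0.1293 0.062 ]
(253, 143) 0.062 [0.5838 0.1421 0.062 ]
(198, 60) 0.025 [0.6128 0.0578 0.025 ]
(309, 60) 0.025 [0.5125 0.0877 0.025 ]
(203, 190) 0.025 [0.6504 0.1803 0.025 ]
(304, 190) 0.025 [0.5484 0.2108 0.025 ]
```

View pics/c3.png

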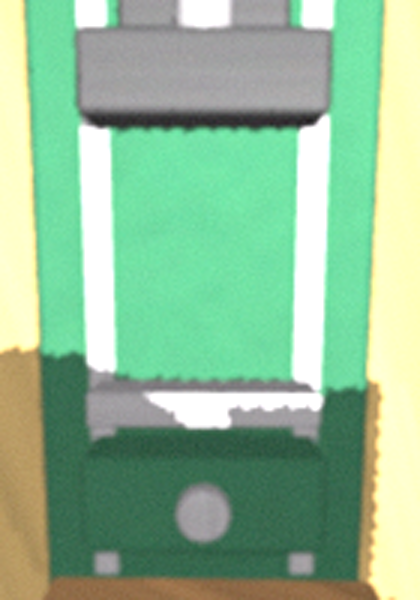

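Crop ×3: jaw face top edge is at row 36, its foot at row 42. The pad face is at rows 127–130, centred on column 253. The opening is about 77 mm with its middle near (0.5697, 0.095), so I place there.

```bash
python3 - <<'E'
from h import *
to([.5697,.095,.2155],-106.6)
E
```

```text
shift [ 3.19 -0.03  6.95] turn [ 0.   -0.   -0.02]
```

```bash
python3 -m handwheel '[[-1,0.8,-0.03,0,0,0,0],[-1,0.8,0,0,0,0,0],[-1,0.8,0,0,0,0,0],[-1,0.79,0,0,0,0,0],[-1,0,0,0.8,0,0,0]]'
python3 -m handwheel '[[-1,0,0,0.9,0,0,0],[-1,0,0,0.9,0,0,0],[-1,0,0,0.9,0,0,0],[-1,0,0,0.9,0,0,0],[-1,0,0,0.8,0,0,0]]'
python3 -m handwheel '[[-1,0,0,0.5,0,0,0],[-1,0,0,0.5,0,0,0],[-1,0,0,0.3,0,0,0],[-1,0,0,0.3,0,0,0],[-1,0,0,0,0,0,0]]'
python3 - <<'E'
from h import *
o=get_obs();print(o['force'],o['tool_pos']);to([.5697,.095,.2150],-106.6)
E
```

```text
clock: 10.62
tool_pos: [0.5698, 0.0933, 0.3709]
orientation: [-179.8, 0.1, -106.8]
force: [-0.0, 1.4, -1.7]
opening: 0.0559
gripper_force: 29.9
clock: 11.25
tool_pos: [0.5697, 0.0943, 0.2586]
orientation: [-180.0, 0.0, -106.7]
force: [0.7, -0.3, -1.6]
opening: 0.0561
gripper_force: 29.9
clock: 11.88
tool_pos: [0.5699, 0.0953, 0.2188]
orientation: [180.0, -0.0, -106.7]
force: [-0.4, 0.2, -1.1]
opening: 0.0559
gripper_force: 29.9
[-0.38371889  0.17390993 -1.11865793] [0.56985144 0.09525687 0.2187773 ]
shift [0.01 0.   0.15] turn [ 0.   -0.   -0.02]
```

```bash
python3 -m handwheel '[[-1,0,0,0.05,0,0,0],[-1,0,0,0.05,0,0,0],[-1,0,0,0,0,0,0]]'; python3 -m handwheel '[[-1,0,0,0.04,0,0,0],[-1,0,0,0,0,0,0]]'
```

```text
clock: 12.25
tool_pos: [0.5699, 0.0953, 0.2168]
orientation: [-180.0, 0.0, -106.7]
force: [-0.8, -0.1, -1.0]
opening: 0.0558
gripper_force: 29.9
clock: 12.5
tool_pos: [0.5699, 0.0953, 0.2157]
orientation: [180.0, 0.0, -106.7]
force: [0.2, 0.5, -0.8]
opening: 0.0558
gripper_force: 29.9
```

```bash
python3 -m handwheel '[[-1,0,0,0.04,0,0,0],[-1,0,0,0,0,0,0]]';python3 -m handwheel '[[1,0,0,0,0,0,0],[1,0,0,0,0,0,0],[1,0,0,0,0,0,0],[1,0,0,0,0,0,0]]'; python3 -m handwheel '[[1,0,0,-0.4,0,0,0],[1,0,0,-0.9,0,0,0],[1,0,0,-1,0,0,0],[1,0,0,-1,0,0,0],[1,0,0,-1,0,0,0]]'
python3 -m handwheel '[[1,0,0,-1,0,0,0],[1,0,0,-1,0,0,0],[1,0,0,0,0,0,0]]'
python3 - <<'E'
from h import *
to([.526,-.053,.39],-106.6)
s=shot('wrist','w3')
E
```

```text
clock: 12.75
tool_pos: [0.5699, 0.0953, 0.2146]
orientation: [180.0, -0.0, -106.7]
force: [0.9, -0.1, -1.8]
opening: 0.0558
gripper_force: 29.9
clock: 13.25
tool_pos: [0.57, 0.0953, 0.2147]
orientation: [-180.0, 0.0, -106.7]
force: [-0.1, -0.7, -0.1]
opening: 0.0859
gripper_force: 0.0
clock: 13.88
tool_pos: [0.5699, 0.0952, 0.3239]
orientation: [-180.0, 0.0, -106.7]
force: [0.1, -0.1, 0.6]
opening: 0.0875
gripper_force: 0.0
clock: 14.25
tool_pos: [0.5703, 0.0954, 0.3752]
orientation: [-179.8, 0.2, -106.7]
force: [0.1, -0.1, 0.7]
opening: 0.0877
gripper_force: 0.0
shift [ 6.19 -0.01 -0.61] turn [-0.04  0.03 -0.01]
```

```bash
python3 -m handwheel '[[1,0.8,0,-0.3,0,0,0],[1,1,0,-0.3,0,0,0],[1,1,0,-0.2,0,0,0],[1,0.8,0,0,0,0,0],[1,0,0,0,0,0,0]]'
python3 - <<'E'
from h import *
s=shot('wrist','w4');print(s['W'][:3,3])
for X in((.526,-.053,.104),(.561,-.0945,.155)):print(np.round(proj(s,np.array(X))))
o=np.zeros((384,800,3),np.uint8);o[:,:512]=s['color'];o[:,512:]=load('w3')['color'][:,110:398];cv2.imwrite('pics/c4.png',o[:,:,::-1])
E
```

```text
clock: 14.92
tool_pos: [0.5434, 0.0072, 0.3922]
orientation: [180.0, 0.0, -106.8]
force: [-0.5, 0.1, 1.1]
opening: 0.0875
gripper_force: 0.0
[0.54336017 0.00717761 0.39224284]
[253. 110.]
[176.  65.]
```

View pics/c4.png

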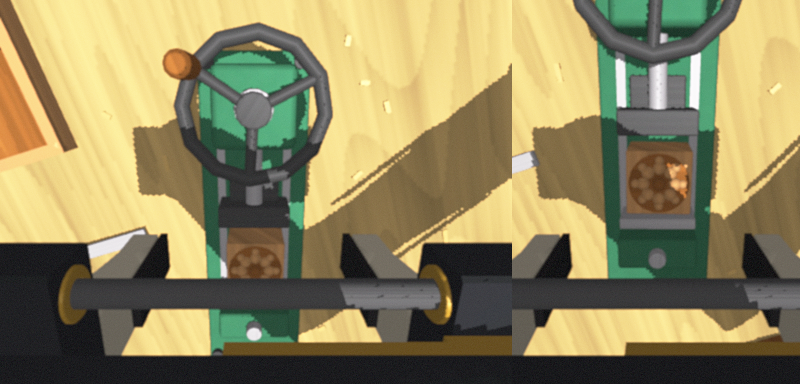

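Left: block sits square on the bed between jaw and pad, hub at (253,110), handle top at (177,64). Right: block flat, rosette up, with gaps on both sides.

```bash
python3 - <<'E'
from h import *
s,t=load('w4'),load('top0')
c=plane(s,253.5,110,.108);hd=plane(s,177.5,64,.1555);print(c,hd,np.linalg.norm((hd-c)[:2]),np.degrees(np.arctan2(*(hd-c)[1::-1])))
R=[plane(s,u,v,.104)[:2] for u,v in((176.5,105),(331.5,105),(258,23.5),(252,185))];R=np.array(R).round(4);print(R,(R[0]+R[1])/2,(R[2]+R[3])/2)
h=tri((s,177.5,64),(t,190+445/4,175+153/4));print(h)
print(tri((s,253.5,110),(t,190+385/4,175+203/4)))
to([hd[0],hd[1],.39],-106.6)
E
```

```text
[ 0.52523387 -0.05299962  0.108     ] [ 0.55985448 -0.09471693  0.1555    ] 0.05421180738265675 -50.31120009559652
[[ 0.5805 -0.0732]
 [ 0.4672 -0.0392]
 [ 0.5048 -0.1095]
 [ 0.5438  0.0042]] [ 0.52385 -0.0562 ] [ 0.5243  -0.05265]
[ 0.56381825 -0.09671369  0.13459401]
[ 0.52562238 -0.0527379   0.10486675]
shift [ 3.74 -1.8   0.08] turn [ 0.    0.   -0.03]
```

```bash
python3 -m handwheel '[[1,0.75,-0.36,0,0,0,0],[1,0.75,-0.36,0,0,0,0],[1,0.75,-0.36,0,0,0,0],[1,0.75,-0.36,0,0,0,0],[1,0.75,-0.36,0,0,0,0]]'
python3 -m handwheel '[[1,0,0,0,0,0,-1],[1,0,0,0,0,0,-1],[1,0,0,0,0,0,-1],[1,0,0,0,0,0,-1],[1,0,0,0,0,0,-1]]'
python3 -m handwheel '[[1,0,0,0,0,0,-1],[1,0,0,0,0,0,-1],[1,0,0,0,0,0,-1],[1,0,0,0,0,0,-1],[1,0,0,0,0,0,-0.43]]'
python3 - <<'E'
from h import *
print(get_obs()['joint_pos']);to([.5604,-.0953,.296],-50)
E
```

```text
clock: 15.6
tool_pos: [0.5606, -0.0939, 0.3918]
orientation: [180.0, -0.0, -106.7]
force: [-0.5, 0.3, 0.5]
opening: 0.0874
gripper_force: 0.0
clock: 16.23
tool_pos: [0.5605, -0.0933, 0.3918]
orientation: [180.0, 0.0, -76.5]
force: [0.8, 0.3, 0.4]
opening: 0.088
gripper_force: 0.0
clock: 16.85
tool_pos: [0.5605, -0.0933, 0.3917]
orientation: [180.0, 0.0, -50.0]
force: [-0.3, 0.3, 0.0]
opening: 0.0878
gripper_force: 0.0
[ 1.02783969e+01  1.10719952e+01 -1.41462910e+01 -9.27921462e-04
 -6.48150032e+01  2.97565679e+01]
shift [0.06 0.05 3.83] turn [0.   0.   0.01]
```

```bash
python3 -m handwheel '[[1,0.06,0.05,0.8,0,0,0],[1,0,0,0.8,0,0,0],[1,0,0,0.8,0,0,0],[1,0,0,0.5,0,0,0],[1,0,0,0.4,0,0,0]]'
python3 -m handwheel '[[1,0,0,0.3,0,0,0],[1,0,0,0.23,0,0,0],[1,0,0,0,0,0,0]]'
python3 -m handwheel '[[-1,0,0,0,0,0,0],[-1,0,0,0,0,0,0],[-1,0,0,0,0,0,0],[-1,0,0,0,0,0,0],[-1,0,0,0,0,0,0]]'
python3 -m handwheel '[[-1,0,0,0,0,0,0],[-1,0,0,0,0,0,0],[-1,0,0,0,0,0,0],[-1,0,0,0,0,0,0]]'
python3 - <<'E'
from h import *
o=get_obs();print(o['force'],o['tool_pos'],o['moment'])
E
```

```text
clock: 17.48
tool_pos: [0.5604, -0.0954, 0.309]
orientation: [180.0, 0.0, -50.1]
force: [-0.4, -0.8, 1.4]
opening: 0.0879
gripper_force: 0.0
clock: 17.85
tool_pos: [0.5602, -0.0956, 0.2962]
orientation: [180.0, 0.0, -50.1]
force: [0.3, 0.1, 0.6]
opening: 0.0877
gripper_force: 0.0
clock: 18.48
tool_pos: [0.5602, -0.0956, 0.2964]
orientation: [-180.0, -0.0, -50.1]
force: [0.1, -1.1, 0.3]
opening: 0.0434
gripper_force: 0.0
clock: 18.98
tool_pos: [0.5603, -0.0956, 0.2964]
orientation: [-180.0, -0.0, -50.1]
force: [1.3, -0.6, -0.5]
opening: 0.0176
gripper_force: 30.0
[ 1.26371763 -0.59796999 -0.51557869] [ 0.56030227 -0.09556432  0.29642194] [ 0.04219054 -0.11110812  0.01762656]
```

```bash
cat > f.py <<'E'
from h import *
C=np.array([.5253,-.053])
def f():
    o=get_obs();d=o['tool_pos'][:2]-C;p=np.arctan2(d[1],d[0]);F=o['force'][:2]
    th=np.degrees(-p-np.radians(50))%360
    print('t %.2f th %.3frad r %.4f push %.1f radial %.1f z %.1f'%(o['clock'],np.radians(th),np.hypot(*d),F@[-np.sin(p),np.cos(p)],F@[np.cos(p),np.sin(p)],o['force'][2]),'op %.4f'%o['opening'])
if __name__=='__main__': f()
E
python3 - <<'E'
import numpy as np
for st,a,b in((.25,0,3.5),(.1,3.5,8)):
    for k in range(int(round((b-a)/st))):
        m=a+(k+.5)*st;L=2*.055*np.sin(st/2)/.025;print('[-1,%.2f,%.2f,0,0,0,0]'%(-L*np.sin(m),L*np.cos(m)),end=',' if k%5<4 else '   #%.2f\n'%(m+st/2))
    print()
E
python3 f.py
```

```text
[-1,-0.07,0.54,0,0,0,0],[-1,-0.20,0.51,0,0,0,0],[-1,-0.32,0.44,0,0,0,0],[-1,-0.42,0.35,0,0,0,0],[-1,-0.49,0.24,0,0,0,0]   #1.25
[-1,-0.54,0.11,0,0,0,0],[-1,-0.55,-0.03,0,0,0,0],[-1,-0.52,-0.16,0,0,0,0],[-1,-0.47,-0.29,0,0,0,0],[-1,-0.38,-0.40,0,0,0,0]   #2.50
[-1,-0.27,-0.48,0,0,0,0],[-1,-0.14,-0.53,0,0,0,0],[-1,-0.01,-0.55,0,0,0,0],[-1,0.13,-0.53,0,0,0,0],
[-1,0.09,-0.20,0,0,0,0],[-1,0.11,-0.19,0,0,0,0],[-1,0.13,-0.18,0,0,0,0],[-1,0.14,-0.17,0,0,0,0],[-1,0.16,-0.15,0,0,0,0]   #4.00
[-1,0.17,-0.14,0,0,0,0],[-1,0.19,-0.12,0,0,0,0],[-1,0.20,-0.10,0,0,0,0],[-1,0.21,-0.08,0,0,0,0],[-1,0.21,-0.06,0,0,0,0]   #4.50
[-1,0.22,-0.04,0,0,0,0],[-1,0.22,-0.01,0,0,0,0],[-1,0.22,0.01,0,0,0,0],[-1,0.22,0.03,0,0,0,0],[-1,0.21,0.05,0,0,0,0]   #5.00
[-1,0.21,0.07,0,0,0,0],[-1,0.20,0.09,0,0,0,0],[-1,0.19,0.11,0,0,0,0],[-1,0.18,0.13,0,0,0,0],[-1,0.16,0.15,0,0,0,0]   #5.50
[-1,0.15,0.16,0,0,0,0],[-1,0.13,0.18,0,0,0,0],[-1,0.11,0.19,0,0,0,0],[-1,0.09,0.20,0,0,0,0],[-1,0.07,0.21,0,0,0,0]   #6.00
[-1,0.05,0.21,0,0,0,0],[-1,0.03,0.22,0,0,0,0],[-1,0.01,0.22,0,0,0,0],[-1,-0.01,0.22,0,0,0,0],[-1,-0.04,0.22,0,0,0,0]   #6.50
[-1,-0.06,0.21,0,0,0,0],[-1,-0.08,0.21,0,0,0,0],[-1,-0.10,0.20,0,0,0,0],[-1,-0.12,0.19,0,0,0,0],[-1,-0.14,0.17,0,0,0,0]   #7.00
[-1,-0.15,0.16,0,0,0,0],[-1,-0.17,0.14,0,0,0,0],[-1,-0.18,0.12,0,0,0,0],[-1,-0.19,0.11,0,0,0,0],[-1,-0.20,0.09,0,0,0,0]   #7.50
[-1,-0.21,0.07,0,0,0,0],[-1,-0.22,0.04,0,0,0,0],[-1,-0.22,0.02,0,0,0,0],[-1,-0.22,0.00,0,0,0,0],[-1,-0.22,-0.02,0,0,0,0]   #8.00

t 18.98 th 0.010rad r 0.0551 push 0.6 radial 1.3 z -0.5 op 0.0176
```

```bash
python3 -m handwheel '[[-1,-0.07,0.54,0,0,0,0],[-1,-0.20,0.51,0,0,0,0],[-1,-0.32,0.44,0,0,0,0]]' | grep force; python3 f.py
```

```text
force: [3.5, 10.0, -0.2]
gripper_force: 30.0
t 19.35 th 0.768rad r 0.0551 push 2.8 radial -10.2 z -0.2 op 0.0175
```

```bash
python3 -m handwheel '[[-1,-0.42,0.35,0,0,0,0],[-1,-0.49,0.24,0,0,0,0]]' >/dev/null; python3 f.py
python3 -m handwheel '[[-1,-0.54,0.11,0,0,0,0],[-1,-0.55,-0.03,0,0,0,0]]' >/dev/null;python3 f.py
```

```text
t 19.60 th 1.260rad r 0.0552 push 1.6 radial -11.7 z -7.1 op 0.0171
t 19.85 th 1.756rad r 0.0552 push 2.9 radial -10.2 z -10.7 op 0.0170
```

```bash
python3 -m handwheel '[[-1,0.01,-0.04,0,0,0,0],[-1,0,0,0,0,0,0]]' >/dev/null; python3 f.py
```

```text
t 20.10 th 1.755rad r 0.0546 push -1.2 radial -5.0 z -3.4 op 0.0174
```

```bash
cat > g.py <<'E'
# rows along the circle about C, from commanded point q (world xy), through angles
import numpy as np
def rows(C,q,steps,r=.055,yaw=-50.05):
    y=np.radians(yaw);X=np.array([np.cos(y),np.sin(y)]);Y=np.array([np.sin(y),-np.cos(y)])
    p=np.arctan2(*(q-C)[::-1]);out=[]
    for s in steps:
        p-=s;n=C+r*np.array([np.cos(p),np.sin(p)]);d=(n-q)/.025;a,b=round(d@X,2),round(d@Y,2)
        out.append('[-1,%.2f,%.2f,0,0,0,0]'%(a,b));q=q+.025*(a*X+b*Y)
    for i in range(0,len(out),5): print(','.join(out[i:i+5]))
    print('end',q.round(4),'phi',round(p,3))
E
sed -i 's/^C=.*/C=np.array([.526,-.0519])/' f.py; python3 f.py
python3 - <<'E'
from g import *
y=np.radians(-50.05);X=np.array([np.cos(y),np.sin(y)]);Y=np.array([np.sin(y),-np.cos(y)])
S=np.array([-.07-.2-.32-.42-.49-.54-.55+.01,.54+.51+.44+.35+.24+.11-.03-.04])*.025
q=np.array([.5603,-.0956])+S[0]*X+S[1]*Y;print(q)
rows(np.array([.526,-.0519]),q,[.2]*8+[.1]*45)
E
```

```text
t 20.10 th 1.744rad r 0.0558 push -1.1 radial -5.0 z -3.4 op 0.0174
[ 0.47825326 -0.08018627]
[-1,-0.42,-0.13,0,0,0,0],[-1,-0.39,-0.20,0,0,0,0],[-1,-0.35,-0.27,0,0,0,0],[-1,-0.29,-0.33,0,0,0,0],[-1,-0.21,-0.39,0,0,0,0]
[-1,-0.13,-0.42,0,0,0,0],[-1,-0.05,-0.43,0,0,0,0],[-1,0.04,-0.44,0,0,0,0],[-1,0.05,-0.21,0,0,0,0],[-1,0.08,-0.21,0,0,0,0]
[-1,0.09,-0.20,0,0,0,0],[-1,0.11,-0.19,0,0,0,0],[-1,0.13,-0.17,0,0,0,0],[-1,0.15,-0.17,0,0,0,0],[-1,0.17,-0.14,0,0,0,0]
[-1,0.17,-0.13,0,0,0,0],[-1,0.19,-0.11,0,0,0,0],[-1,0.20,-0.09,0,0,0,0],[-1,0.21,-0.08,0,0,0,0],[-1,0.22,-0.05,0,0,0,0]
[-1,0.22,-0.02,0,0,0,0],[-1,0.21,-0.01,0,0,0,0],[-1,0.22,0.02,0,0,0,0],[-1,0.22,0.03,0,0,0,0],[-1,0.21,0.06,0,0,0,0]
[-1,0.21,0.08,0,0,0,0],[-1,0.19,0.10,0,0,0,0],[-1,0.19,0.12,0,0,0,0],[-1,0.17,0.14,0,0,0,0],[-1,0.16,0.15,0,0,0,0]
[-1,0.14,0.17,0,0,0,0],[-1,0.12,0.18,0,0,0,0],[-1,0.11,0.19,0,0,0,0],[-1,0.09,0.21,0,0,0,0],[-1,0.06,0.21,0,0,0,0]
[-1,0.04,0.21,0,0,0,0],[-1,0.03,0.22,0,0,0,0],[-1,-0.00,0.22,0,0,0,0],[-1,-0.03,0.22,0,0,0,0],[-1,-0.04,0.21,0,0,0,0]
[-1,-0.06,0.21,0,0,0,0],[-1,-0.09,0.21,0,0,0,0],[-1,-0.11,0.19,0,0,0,0],[-1,-0.12,0.18,0,0,0,0],[-1,-0.14,0.17,0,0,0,0]
[-1,-0.16,0.15,0,0,0,0],[-1,-0.17,0.14,0,0,0,0],[-1,-0.19,0.12,0,0,0,0],[-1,-0.19,0.10,0,0,0,0],[-1,-0.21,0.08,0,0,0,0]
[-1,-0.21,0.06,0,0,0,0],[-1,-0.22,0.03,0,0,0,0],[-1,-0.22,0.02,0,0,0,0]
end [ 0.4845 -0.088 ] phi -8.707
```

```bash
python3 -m handwheel '[[-1,-0.42,-0.13,0,0,0,0],[-1,-0.39,-0.20,0,0,0,0],[-1,-0.35,-0.27,0,0,0,0]]' >/dev/null; python3 f.py
python3 -m handwheel '[[-1,-0.29,-0.33,0,0,0,0],[-1,-0.21,-0.39,0,0,0,0]]' >/dev/null; python3 f.py
```

```text
t 20.48 th 2.344rad r 0.0553 push 2.7 radial -7.0 z -6.1 op 0.0175
t 20.73 th 2.748rad r 0.0551 push 2.7 radial -10.1 z -6.9 op 0.0173
```

```bash
sed -i 's/^C=.*/C=np.array([.5271,-.0519])/' f.py; python3 f.py
python3 - <<'E'
from g import *
y=np.radians(-50.05);X=np.array([np.cos(y),np.sin(y)]);Y=np.array([np.sin(y),-np.cos(y)])
S=np.array([-.42-.39-.35-.29-.21,-.13-.2-.27-.33-.39])*.025
q=np.array([.47825,-.08019])+S[0]*X+S[1]*Y;print(q)
rows(np.array([.5271,-.0519]),q,[0.05]+[.2]*3+[.1]*45)
E
```

```text
t 20.73 th 2.739rad r 0.0561 push 2.8 radial -10.1 z -6.9 op 0.0173
[ 0.47690004 -0.02718597]
[-1,-0.01,-0.12,0,0,0,0],[-1,-0.11,-0.42,0,0,0,0],[-1,-0.03,-0.44,0,0,0,0],[-1,0.06,-0.43,0,0,0,0],[-1,0.06,-0.22,0,0,0,0]
[-1,0.08,-0.20,0,0,0,0],[-1,0.10,-0.19,0,0,0,0],[-1,0.12,-0.19,0,0,0,0],[-1,0.14,-0.17,0,0,0,0],[-1,0.16,-0.15,0,0,0,0]
[-1,0.17,-0.14,0,0,0,0],[-1,0.18,-0.13,0,0,0,0],[-1,0.20,-0.10,0,0,0,0],[-1,0.20,-0.08,0,0,0,0],[-1,0.21,-0.06,0,0,0,0]
[-1,0.22,-0.04,0,0,0,0],[-1,0.22,-0.02,0,0,0,0],[-1,0.22,-0.00,0,0,0,0],[-1,0.21,0.02,0,0,0,0],[-1,0.22,0.05,0,0,0,0]
[-1,0.21,0.07,0,0,0,0],[-1,0.20,0.09,0,0,0,0],[-1,0.19,0.11,0,0,0,0],[-1,0.18,0.12,0,0,0,0],[-1,0.17,0.15,0,0,0,0]
[-1,0.15,0.16,0,0,0,0],[-1,0.13,0.17,0,0,0,0],[-1,0.12,0.19,0,0,0,0],[-1,0.10,0.19,0,0,0,0],[-1,0.07,0.21,0,0,0,0]
[-1,0.06,0.21,0,0,0,0],[-1,0.03,0.22,0,0,0,0],[-1,0.02,0.22,0,0,0,0],[-1,-0.01,0.22,0,0,0,0],[-1,-0.03,0.22,0,0,0,0]
[-1,-0.06,0.21,0,0,0,0],[-1,-0.07,0.21,0,0,0,0],[-1,-0.09,0.20,0,0,0,0],[-1,-0.12,0.18,0,0,0,0],[-1,-0.13,0.18,0,0,0,0]
[-1,-0.15,0.16,0,0,0,0],[-1,-0.16,0.15,0,0,0,0],[-1,-0.18,0.13,0,0,0,0],[-1,-0.19,0.11,0,0,0,0],[-1,-0.20,0.09,0,0,0,0]
[-1,-0.21,0.07,0,0,0,0],[-1,-0.21,0.05,0,0,0,0],[-1,-0.22,0.03,0,0,0,0],[-1,-0.22,0.00,0,0,0,0]
end [ 0.4843 -0.0862] phi -2.466
```

```bash
python3 -m handwheel '[[-1,-0.01,-0.12,0,0,0,0],[-1,-0.11,-0.42,0,0,0,0],[-1,-0.03,-0.44,0,0,0,0],[-1,0.06,-0.43,0,0,0,0]]' >/dev/null; python3 f.py
python3 -m handwheel '[[-1,0.06,-0.22,0,0,0,0],[-1,0.08,-0.20,0,0,0,0],[-1,0.10,-0.19,0,0,0,0]]' >/dev/null; python3 f.py
```

```text
t 21.23 th 3.384rad r 0.0551 push 3.4 radial -6.8 z -0.7 op 0.0174
t 21.60 th 3.680rad r 0.0548 push 1.9 radial -6.6 z 0.8 op 0.0171
```

```bash
python3 -m handwheel '[[-1,0.12,-0.19,0,0,0,0],[-1,0.14,-0.17,0,0,0,0],[-1,0.16,-0.15,0,0,0,0]]' >/dev/null; python3 f.py
python3 -m handwheel '[[-1,0.17,-0.14,0,0,0,0],[-1,0.18,-0.13,0,0,0,0]]' >/dev/null; python3 f.py
```

```text
t 21.98 th 3.978rad r 0.0545 push 2.6 radial -7.5 z 4.2 op 0.0172
t 22.23 th 4.176rad r 0.0545 push 2.6 radial -8.1 z 5.4 op 0.0170
```

```bash
python3 -m handwheel '[[-1,0.20,-0.10,0,0,0,0],[-1,0.20,-0.08,0,0,0,0],[-1,0.21,-0.06,0,0,0,0]]' >/dev/null; python3 f.py
python3 -m handwheel '[[-1,0.22,-0.04,0,0,0,0],[-1,0.22,-0.02,0,0,0,0]]' >/dev/null; python3 f.py
```

```text
t 22.60 th 4.475rad r 0.0543 push 3.3 radial -7.1 z 6.7 op 0.0171
t 22.85 th 4.677rad r 0.0542 push 2.6 radial -7.9 z 6.9 op 0.0174
```

```bash
python3 -m handwheel '[[-1,0.22,0,0,0,0,0],[-1,0.21,0.02,0,0,0,0]]' >/dev/null; python3 f.py
python3 -m handwheel '[[-1,0.22,0.05,0,0,0,0],[-1,0.21,0.07,0,0,0,0]]' >/dev/null; python3 f.py
```

```text
t 23.10 th 4.873rad r 0.0543 push 1.9 radial -8.4 z 8.6 op 0.0176
t 23.35 th 5.075rad r 0.0543 push 2.5 radial -7.5 z 7.9 op 0.0175
```

```bash
python3 -m handwheel '[[-1,0.20,0.09,0,0,0,0],[-1,0.19,0.11,0,0,0,0]]' >/dev/null; python3 f.py
python3 -m handwheel '[[-1,0.18,0.12,0,0,0,0],[-1,0.17,0.15,0,0,0,0]]' >/dev/null; python3 f.py
```

```text
t 23.60 th 5.272rad r 0.0543 push 2.6 radial -9.0 z 7.3 op 0.0172
t 23.85 th 5.466rad r 0.0544 push 5.6 radial -6.7 z 8.2 op 0.0174
```

```bash
python3 -m handwheel '[[-1,0.15,0.16,0,0,0,0],[-1,0.13,0.17,0,0,0,0]]' >/dev/null; python3 f.py
```

```text
t 24.10 th 5.655rad r 0.0544 push 7.3 radial -7.0 z 5.8 op 0.0174
```

```bash
python3 -m handwheel '[[-1,0.12,0.19,0,0,0,0]]' >/dev/null; python3 f.py
python3 -m handwheel '[[-1,0.10,0.19,0,0,0,0]]' >/dev/null; python3 f.py
python3 -m handwheel '[[-1,0.07,0.21,0,0,0,0]]' >/dev/null; python3 f.py
```

```text
t 24.23 th 5.751rad r 0.0545 push 8.9 radial -8.3 z 6.1 op 0.0177
t 24.35 th 5.844rad r 0.0546 push 10.3 radial -8.8 z 5.0 op 0.0174
t 24.48 th 5.937rad r 0.0545 push 10.1 radial -7.0 z 1.7 op 0.0171
```

```bash
python3 -m handwheel '[[-1,0.06,0.21,0,0,0,0]]' >/dev/null; python3 f.py
python3 -m handwheel '[[-1,0.02,0.11,0,0,0,0]]' >/dev/null; python3 f.py
```

```text
t 24.60 th 6.031rad r 0.0546 push 10.6 radial -7.4 z 0.6 op 0.0174
t 24.73 th 6.080rad r 0.0546 push 11.6 radial -6.1 z 0.1 op 0.0175
```

```bash
python3 -m handwheel '[[-1,0.02,0.11,0,0,0,0]]' >/dev/null; python3 f.py
python3 -m handwheel '[[-1,0.01,0.11,0,0,0,0]]' >/dev/null; python3 f.py
```

```text
t 24.85 th 6.124rad r 0.0546 push 11.9 radial -6.8 z -0.4 op 0.0175
t 24.98 th 6.169rad r 0.0547 push 12.2 radial -6.3 z -1.4 op 0.0174
```

```bash
python3 -m handwheel '[[-1,0,0.11,0,0,0,0]]' >/dev/null; python3 f.py
python3 -m handwheel '[[-1,0,0.11,0,0,0,0]]' >/dev/null; python3 f.py
```

```text
t 25.10 th 6.215rad r 0.0546 push 13.2 radial -5.4 z -3.8 op 0.0175
t 25.23 th 6.261rad r 0.0546 push 12.3 radial -4.6 z -4.4 op 0.0177
```

```bash
python3 -m handwheel '[[-1,-0.01,0.11,0,0,0,0]]' >/dev/null; python3 f.py
```

```text
t 25.35 th 0.024rad r 0.0546 push 13.9 radial -2.8 z -5.5 op 0.0175
```

```bash
python3 -m handwheel '[[-1,0,0,0,0,0,0],[-1,0,0,0,0,0,0]]' >/dev/null; python3 f.py
python3 -m handwheel '[[1,0,0,0,0,0,0],[1,0,0,0,0,0,0],[1,0,0,0,0,0,0],[1,0,0,0,0,0,0],[1,0,0,0,0,0,0]]' >/dev/null; python3 f.py
python3 -m handwheel '[[1,0,0,-0.5,0,0,0],[1,0,0,-0.8,0,0,0],[1,0,0,-0.8,0,0,0],[1,0,0,-0.8,0,0,0],[1,0,0,-0.8,0,0,0]]' >/dev/null
python3 -m handwheel '[[1,-1,0,-0.5,0,0,0],[1,-1,0,0,0,0,0],[1,-1,0,0,0,0,0],[1,-1,0,0,0,0,0],[1,0,0,0,0,0,0]]' >/dev/null
python3 - <<'E'
from f import *
f();s=shot('wrist','w5');t=shot('top','t5');o=np.zeros((384,800,3),np.uint8);o[:,:512]=s['color'];o[:300,512:]=cv2.resize(t['color'][180:280,205:301],(288,300));cv2.imwrite('pics/c5.png',o[:,:,::-1])
E
```

```text
t 25.60 th 0.038rad r 0.0548 push 9.4 radial -3.7 z -2.8 op 0.0177
t 26.23 th 0.098rad r 0.0551 push 0.4 radial -0.1 z 0.9 op 0.0621
t 27.48 th 3.030rad r 0.0466 push 0.6 radial -0.9 z 0.2 op 0.0877
```

View pics/c5.png

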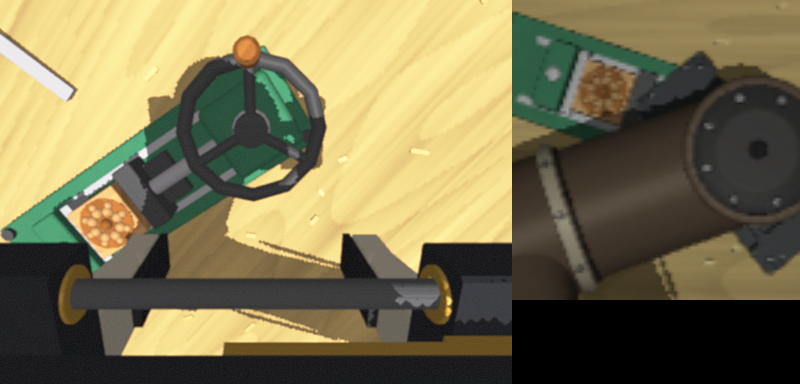

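Wrist view after release: block clamped between jaw and pad, handle top at (247,48), hub at (252,128). The top view shows the block flush against the pad and rosette up.

```bash
python3 - <<'E'
from h import *
s=load('w5');h=plane(s,247,48,.1555);c=plane(s,252,128,.108);b=load('w4');c0=plane(b,253.5,110,.108);h0=plane(b,177.5,64,.1555)
for C,H in((c0,h0),(c,h)): d=H-C;print(C.round(4),H.round(4),np.arctan2(d[1],d[0]))
E
```

```text
[ 0.5252 -0.053   0.108 ] [ 0.5599 -0.0947  0.1555] -0.8780960922978451
[ 0.5256 -0.055   0.108 ] [ 0.5626 -0.0951  0.1555] -0.8253547069307813
```

```bash
python3 -c "
from plant import *
print(close_job())"
```

```text
the job is handed in; nothing more can be done
None
```

The block is clamped flat, rosette up, between the jaw and the sprung pad. I stopped the wheel at a moving push of about 13.9 N, released it, and handed the job in at about 27.5 s; the bun foot, mallet and chisel were not touched.

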